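# Set the bead dispenser's dial and tip the small beads into the tray

## Task

Turn the dial on the end of the tipping bead trough until its middle-sized hole, the one that lets the small wooden beads through but holds back the big ones, is at the outlet (its lever then stands straight up). Then press the trough's pad down all the way and hold it until the three small beads have rolled out into the wooden tray, and let the trough rock back with the two big beads still in it. Do not disturb the spool, the tin and the cabochon beside it.

Things in the scene. Friction and masses are not known exactly. Their poses are not given: they have to be found in the camera images.
- dispenser: the fixed stand: dark steel base plate 150 x 110 x 10 mm with two aluminium uprights. Origin on the table below the trough's hinge. Its x axis points from the dial end to the counterweight end (roughly away from the robot, turned left by 0.05 to 0.45 rad), y to the left, z up. The hinge axis is parallel to y, 105 mm above the origin.
- trough (a joint): tipping angle of the trough: 0 at rest on its stop (the dial end then slopes 0.12 rad upwards), 0.5 rad at the lower stop (the dial end slopes 0.38 rad downwards). A damped spring returns it to 0 within a second when it is released; pressing the pad fully down takes about 5 to 8 N, a little more if done fast.
- trough_floor (a point): middle of the trough's floor: an aluminium channel open on top, 178 mm long and 28 mm wide inside, walls 30 mm high, with a shallow V floor. x along the channel from the dial to the counterweight, y left, z up out of the channel. The point lies on the lowest line of the V.
- tip_pad (a point): centre of the top of the ribbed black pad (30 x 38 mm, on a 36 x 44 mm plate that bridges the trough) that is pressed down to tip the trough; about 133 mm above the table at rest, 70 mm from the hinge towards the dial. It sinks by about 34 mm and moves a few mm towards the dial at full tip, turning with the trough.
- dial (a joint): angle of the dial about the trough's length axis: 0 = lever straight up, middle-sized hole (21 mm) at the outlet; positive = lever leans to the right (-y of the stand). About +1.31: largest hole (31 mm) at the outlet; about -1.31: smallest (9 mm). Starts at 0.4 to 0.75, stops at -1.35 and 1.35. Stays where it is left (friction, about 0.6 N at the knob); works within 0.13 rad of 0.
- dial_knob (a point): centre of the black ball (16 mm) at the end of the dial's lever (8 mm rod), 72 mm from the pivot. The dial, a grey disc 90 mm wide and 5 mm thick, closes the trough's end facing the robot; its pivot is 144 mm above the table at rest, so the ball is 215 mm up when the lever is upright. Push the ball sideways from its outer side, with the fingertip 48 mm or more above the pivot to clear the rim.
- tray: open wooden tray 120 (x) x 80 (y) x 30 mm, walls 4 mm, loose on the table below the dial end, where the beads fall. Origin at the centre of its underside.
- bead_small_0_center (a point): centre of a small wooden bead (ball), 13 mm in diameter; starts in the trough near the hinge, on the dial side of the big ones
- bead_small_1_center (a point): centre of a small wooden bead (ball), 13 mm in diameter; starts in the trough near the hinge, on the dial side of the big ones
- bead_small_2_center (a point): centre of a small wooden bead (ball), 13 mm in diameter; starts in the trough near the hinge, on the dial side of the big ones
- bead_big_0_center (a point): centre of a big wooden bead (ball), 25 mm in diameter; starts in the trough at the counterweight end; it must stay in the trough
- bead_big_1_center (a point): centre of a big wooden bead (ball), 25 mm in diameter; starts in the trough at the counterweight end; it must stay in the trough
- spool: thread or wire spool standing upright, 51 mm in diameter, 47 mm high, right of the stand near its counterweight end; origin at its underside; a bystander
- tin: small round open tin, 52 mm in diameter, 14 mm high, left of the stand; origin at its underside; a bystander
- cabochon: oval cabochon in a bezel, 24 x 32 x 9 mm, right of the trough's dial half; origin at its underside; a bystander

How it is judged:
By the outcome, as a careful person would: the job done as asked, in the order asked, and still so for the second after the job is handed in, with the robot touching nothing.
It also fails if it takes over 43 s, if anything falls off the work surface, if the arm or the gripper's body presses on something with over 40 N, if the wrist force passes 120 N, or if a joint passes its speed limit or range.

## Robot

A 7-joint arm with a two-finger parallel gripper is mounted at the origin on a cart in front of the work surface, level with it; the furniture and walls round the work are solid. World frame = base frame: x ahead of the robot, y to its left, z up, the work surface at z = 0. Lengths are in m, angles in rad, forces in N, time in s.
With the tool pointing down it reaches from about 0.4 to 0.9 m from the base axis. Payload 5.5 kg.
Tool frame: the origin (TCP) lies midway between the tips of the shut fingers; the grasp point (between the pads) lies 19 mm behind it (ctrl.grasp_offset is the distance from the TCP to the grasp point, in m); z points along the fingers, y is the direction in which the jaws open and shut (so a half turn about z gives the same grasp; the last joint's range is limited). The gripper opens to 92 mm and grips with 3 to 60 N. Pads are 19 mm wide; open, the fingers measure 130 mm over their backs; the gripper's body (75 mm by 190 mm) begins 47 mm behind the grasp point.
Start: joints at [1.533, 0.501, -0.427, 1.55, 0.221, 1.138, -0.21], TCP at [0.193, -0.621, 0.227] pointing down, gripper open.
Joint ranges: [-2.88, 2.88], [-0.31, 2.03], [-1.54, 1.56], [0.2, 2.42], [-1.41, 4.55], [0.19, 2.02], [-2.57, 2.57]. Speed limits (rad/s): [2.57, 2.57, 3.14, 3.14, 3.14, 3.14, 3.14].

## Interface

Orientations are given as a 3x3 rotation matrix whose columns are the frame's x, y, z axes.
In Python, from cell import ctrl gives the robot as it stands.
- The arm moves only by the tool move_arm, never from a script. Its argument "motion" is a list of rows, each a list of 3 entries, a list of its own where there are three numbers: the shift along the tool's x, y, z in units of 0.4 m (1.0 is 0.4 m), then the turn about the tool's z in units of 180 degrees (1.0 is 180 degrees), then the gripper command: -1 is fully open, 1 is shut, values between are in proportion. A call has 1 to 8 rows; each row is the pose to reach, as a shift and turn from the pose commanded when the call began, along the tool's axes at that moment, turning the shorter way round; what a row does not reach only later rows make up. A row lasts 1/10 s, in which the tool goes at most 50 mm and 8.59 degrees, less where a joint would pass 70% of its speed; a pose out of reach is approached as far as the arm can. A call with a number of a shift or a turn outside -1 to 1 is refused whole. A call with a gripper value outside its range is refused whole. The fingers move at their own pace and stop on an object; the grip force is fixed at half the most. Time passes only in rows, so rows that repeat a pose let the fingers close. It gives the time, the measured TCP pose, the force and the opening at its end, in the units of the state.
- ctrl.state(): the state, without advancing time (a new reading comes with each control period).
- ctrl.camera(name): name is "scene" or "top" or "wrist"; returns the picture (400x640x3 uint8, red, green, blue); there is no depth.
- ctrl.get_calibration(name): a dict with "intrinsics" (3x3 intrinsics, pixels), "pose" (4x4, takes a point from camera to world coordinates); the wrist camera has in their place "T_tool_cam" (4x4, takes a point from camera to tool coordinates, whose origin is the TCP and whose axes are the flange's). Camera axes: x right, y down, z forward; pixel columns grow to the right and rows downward; lengths in m; the calibration is good to about 2 mm. A picture is of the moment at which its call begins: read the wrist's pose just before it. get_calibration takes no time and is no camera call.
- ctrl.hand_in(): hands the job in, once; it reports no verdict.
Trained networks look in the newest picture that a camera, given by its name, has taken for a name from the list of things; names that differ only in an ending like _2 or _b are one class to them, and where a whole thing is asked for, a point or a joint stands for the part that bears it (a point fixed in the world has none). Each returns a list of dicts, best first, with "conf" (0 to 1); they miss things now and then, are a little off and sometimes report something else, mostly with a low value. They report only what shows in the picture. A call takes as long as a camera call.
- ctrl.cut_out(camera, target): "pixels" (400x640 bool, what is visible of it) and "extent" ([left, top, width, height] in pixels, round what is visible of it).
The state is a dict: "clock": time; "q": joint angles; "dq": joint speeds; "joint_efforts": joint torques, N m; "tcp_pos": TCP position; "ee_rot": TCP orientation; "force": force on the tool from outside, world axes, zero at the start; "torque": the same for the moment, N m; "finger_gap": opening from 0.0 (shut) to 1.0 (fully open).
Only numpy, scipy, OpenCV 4.12 (cv2) and the standard library are available. Lean on these libraries where they do the work, as an engineer would, in place of code of your own. Each camera call takes 0.05 s, during which the arm holds its last target. There are 200 camera calls.

## Working session

There is one attempt and no reset: what is moved stays moved. The work goes in short steps, Python scripts to look and compute and a tool call to move; the robot and the scene stay as the last step left them, time stands still between calls to the robot, and variables do not carry over. Pictures are saved under pics/ and viewed, about 8 in all and at most 12, crops included, and the job is handed in when it is done.

Besides the shell and the picture viewer there is one more tool, called after ">>>" as name(argument=value, ...) on one line, values as JSON. move_arm: Moves the arm, as the interface text tells. Its arguments: {"type":"object","properties":{"motion":{"type":"array","items":{"type":"array"}}},"required":["motion"]}

```bash
mkdir -p pics; ls; cat > h.py <<'E'
import numpy as np, cv2
from cell import ctrl
def cal(n):
    c=ctrl.get_calibration(n); return np.array(c["intrinsics"]),np.array(c["pose"])
def ray(n,u,v):
    K,T=cal(n); d=T[:3,:3]@np.linalg.solve(K,[u,v,1.]); return T[:3,3],d
def atz(n,u,v,z):
    o,d=ray(n,u,v); return o+d*(z-o[2])/d[2]
def proj(n,p):
    K,T=cal(n); q=K@(T[:3,:3].T@(np.asarray(p)-T[:3,3])); return q[:2]/q[2]
def tri(ms):
    A=np.zeros((3,3));b=np.zeros(3)
    for n,u,v in ms:
        o,d=ray(n,u,v); d=d/np.linalg.norm(d);P=np.eye(3)-np.outer(d,d);A+=P;b+=P@o
    p=np.linalg.solve(A,b); return p
def cen(n,t,k=0):
    r=ctrl.cut_out(n,t)
    if not r: return None
    m=np.argwhere(r[k]["pixels"]); c=m.mean(0); return r[k]["conf"],c[1],c[0],r[k]["extent"]
def save(im,f): cv2.imwrite("pics/"+f,im[:,:,::-1])
E
python3 - <<'E'
from h import *
s=ctrl.state(); print(s["clock"],s["tcp_pos"],np.round(s["ee_rot"],3).tolist())
for n in("scene","top"):
    im=ctrl.camera(n); save(im,n+"0.png"); print(n,cal(n)[1][:3,3])
    for t in("dial_knob","tip_pad","dispenser","tray"):
        print(t,cen(n,t))
E
```

```text
pics
0.0 [ 0.19228719 -0.62017875  0.22567586] [[0.955, 0.296, -0.001], [0.296, -0.955, 0.002], [0.0, -0.002, -1.0]]
scene [ 0.21860935 -0.32403547  0.5329098 ]
dial_knob (0.68, np.float64(311.73343685300205), np.float64(243.1547619047619), [288.0, 210.3, 49.2, 68.7])
tip_pad (0.57, np.float64(334.85309412376495), np.float64(243.15808632345295), [286.9, 209.9, 122.0, 68.6])
dispenser (0.92, np.float64(351.9236429433052), np.float64(264.983835946924), [288.6, 209.2, 129.0, 114.9])
tray (0.84, np.float64(278.46285714285716), np.float64(333.128), [231.9, 295.4, 94.0, 77.2])
top [0.41143059 0.29093078 1.18502766]
dial_knob (0.82, np.float64(367.4904761904762), np.float64(236.08809523809524), [345.5, 222.9, 40.9, 23.2])
tip_pad (0.56, np.float64(357.55950653120465), np.float64(209.6509433962264), [337.4, 154.5, 50.4, 90.0])
dispenser (0.81, np.float64(350.75779694757796), np.float64(201.38453881884539), [317.3, 152.9, 66.1, 94.5])
tray (0.63, np.float64(365.5120743034056), np.float64(266.86811145510836), [344.2, 242.5, 42.3, 52.0])
```

```bash
python3 -c "
import cv2,numpy as np
a=cv2.imread('pics/scene0.png');b=cv2.imread('pics/top0.png');cv2.imwrite('pics/both0.png',np.vstack([cv2.resize(a,(480,300)),cv2.resize(b,(480,300))]))"
```

```text
(no output)
```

View pics/scene0.png

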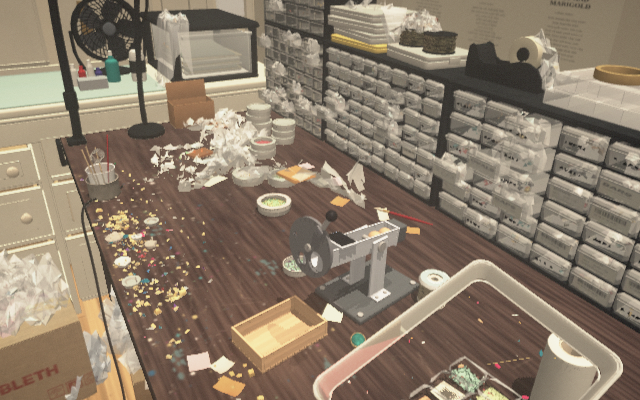

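View pics/top0.png

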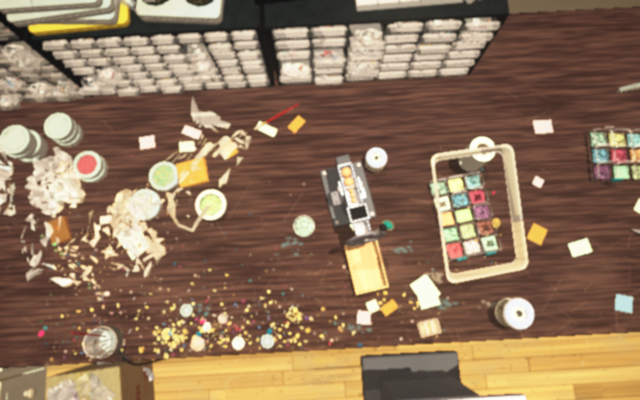

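```bash
python3 - <<'E'
from h import *
a=cv2.imread('pics/scene0.png')[190:380,220:450];b=cv2.imread('pics/top0.png')[145:305,300:420]
a=cv2.resize(a,None,fx=2,fy=2,interpolation=3);b=cv2.resize(b,None,fx=2.8,fy=2.8,interpolation=3)
H=max(a.shape[0],b.shape[0]);f=lambda x:cv2.copyMakeBorder(x,0,H-x.shape[0],0,0,0)
o=np.hstack([f(a),f(b)]);print(o.shape,a.shape);cv2.imwrite('pics/z0.png',o)
print(atz("top",320,200,0),atz("top",360,225,.14),atz("top",345,160,.1))
for t in("tray","spool","tin","cabochon"):
    r=cen("top",t)
    if r: print(t,r[0],atz("top",r[1],r[2],.01))
E
```

```text
(448, 796, 3) (380, 460, 3)
[0.63820939 0.29755172 0.        ] [0.55036417 0.21131272 0.14      ] [0.71193211 0.23303839 0.1       ]
tray 0.63 [0.46413257 0.19502781 0.01      ]
spool 0.79 [0.73622199 0.14992615 0.01      ]
tin 0.81 [0.57405375 0.3430907  0.01      ]
cabochon 0.58 [0.5660876  0.13074298 0.01      ]
```

View pics/z0.png

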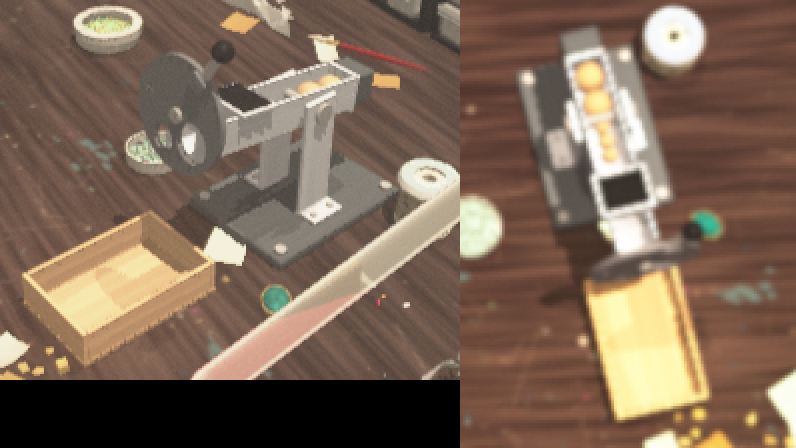

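```bash
python3 - <<'E'
from h import *
k=tri([("top",382.9,227.5),("scene",331,215.5)]);p=tri([("top",358.2,212.5),("scene",342,238)])
print("knob",k,"pad",p)
f=lambda u,v:atz("top",(u-460)/2.8+300,v/2.8+145,.01)
c=[f(518,70),f(630,42),f(672,195),f(560,226)]
o=np.mean(c,0);print("base",o)
for i,j in((3,0),(2,1)):
    d=c[j]-c[i];print(np.linalg.norm(d),np.arctan2(d[1],d[0]))
# spheres: beads line at ~z .12
for z in(.1,):
  a=f(590,75);a=atz("top",(590-460)/2.8+300,75/2.8+145,.113);b=atz("top",(623-460)/2.8+300,189/2.8+145,.133);d=a-b;print(b,np.arctan2(d[1],d[0]))
yaw=np.arctan2(*( (np.array(c[0])+c[1]-c[2]-c[3])[[1,0]]));print("yaw",yaw)
x=np.array([np.cos(yaw),np.sin(yaw),0]);y=np.array([-x[1],x[0],0])
print("rel o: knob",(k-o)@x,(k-o)@y,"pad",(p-o)@x,(p-o)@y)
for nm,q in(("pad",[*(o-70*.001*x)[:2],.133]),("o",[*o[:2],0])):print(nm,q,proj("scene",q),proj("top",q))
E
```

```text
knob [0.53500731 0.16885444 0.20735364] pad [0.58210632 0.21153063 0.13456374]
base [0.6523031  0.22551106 0.01      ]
0.14783737460359805 0.2032726858784999
0.14576924889400997 0.19087476555496605
[0.57963178 0.21283794 0.133     ] 0.19068888423510555
yaw 0.1971173909206705
rel o: knob -0.1261202093953328 -0.03258787497878474 pad -0.07157540837462385 3.7866618910206714e-05
pad [np.float64(0.5836586386674353), np.float64(0.21180202563747585), 0.133] [340.74161227 238.84058945] [358.55396742 210.70270716]
o [np.float64(0.652303102049186), np.float64(0.22551106087090841), 0] [366.67266392 290.62042382] [347.99533344 193.04504131]
```

>>> move_arm(motion=[[[0, 0, -0.39], 0, 1], [[0, 0, -0.39], 0, 1], [[0, 0, -0.39], 0, 1], [[0.78, -0.33, -0.39], 0.033, 1], [[0.78, -0.33, -0.39], 0.033, 1], [[0.78, -0.33, -0.39], 0.033, 1], [[0.78, -0.33, -0.39], 0.033, 1], [[0.78, -0.33, -0.39], 0.033, 1]])

```text
clock: 1.5
tcp_pos: [0.3848, -0.4581, 0.3815]
ee_rot: [[0.981, 0.196, 0.0], [0.196, -0.981, -0.001], [0.0, 0.001, -1.0]]
force: [-0.1, -0.8, 0.0]
finger_gap: 0.356
```

```bash
cat > to.py <<'E'
import sys; from h import *
# target in stand frame (x,y,z) or world with 'w'
yaw=.197;o=np.array([.6523,.2255,0]);X=np.array([np.cos(yaw),np.sin(yaw),0]);Y=np.array([-X[1],X[0],0])
s=ctrl.state();p=np.array(s["tcp_pos"]);R=np.array(s["ee_rot"])
print("t",round(s["clock"],2),"p",p.round(4),"stand",((p-o)@X).round(4),((p-o)@Y).round(4),"yawtool",np.arctan2(R[1,0],R[0,0]).round(4),"F",np.round(s["force"],1),"gap",round(s["finger_gap"],2))
for a in sys.argv[1:]:
    v=np.array(eval(a));w=o+v[0]*X+v[1]*Y+[0,0,v[2]]
    print(a,w.round(3),"units",(R.T@(w-p)/.4).round(4))
E
python3 to.py -- "(-.126,-.10,.30)" 2>&1 | tail -3; python3 to.py "(-.126,-.10,.30)" "(-.126,-.10,.197)"
```

```text
File "<string>", line 1
    --
SyntaxError: invalid syntax
t 1.5 p [ 0.3848 -0.4581  0.3815] stand -0.3961 -0.618 yawtool 0.1969 F [-0.1 -0.8  0. ] gap 0.36
(-.126,-.10,.30) [0.548 0.103 0.3  ] units [ 0.6751 -1.2952  0.2029]
(-.126,-.10,.197) [0.548 0.103 0.197] units [ 0.6751 -1.2954  0.4604]
```

>>> move_arm(motion=[[[0.52, -1.0, 0], 0, 1], [[0.52, -1.0, 0], 0, 1], [[0.52, -1.0, 0], 0, 1], [[0.52, -1.0, 0], 0, 1], [[0.52, -1.0, 0], 0, 1], [[0.52, -1.0, 0], 0, 1], [[0.52, -1.0, 0], 0, 1], [[0.52, -1.0, 0], 0, 1]])

```text
clock: 2.3
tcp_pos: [0.4952, -0.0735, 0.3816]
ee_rot: [[0.981, 0.196, 0.001], [0.196, -0.981, -0.001], [0.001, 0.001, -1.0]]
force: [0.9, 0.3, 0.4]
finger_gap: 0.005
```

```bash
python3 to.py "(-.126,-.10,.30)" "(-.126,-.10,.197)"
```

```text
t 2.3 p [ 0.4952 -0.0735  0.3816] stand -0.2126 -0.2624 yawtool 0.1968 F [0.9 0.3 0.4] gap 0.0
(-.126,-.10,.30) [0.548 0.103 0.3  ] units [ 0.2161 -0.4064  0.2037]
(-.126,-.10,.197) [0.548 0.103 0.197] units [ 0.2159 -0.4068  0.4612]
```

>>> move_arm(motion=[[[0.216, -0.407, 0.2], 0, 1], [[0.216, -0.407, 0.2], 0, 1], [[0.216, -0.407, 0.2], 0, 1], [[0.216, -0.407, 0.2], 0, 1], [[0.216, -0.407, 0.3], 0, 1], [[0.216, -0.407, 0.45], 0, 1], [[0.216, -0.407, 0.45], 0, 1], [[0.216, -0.407, 0.45], 0, 1]])

```text
clock: 3.1
tcp_pos: [0.5467, 0.1007, 0.2]
ee_rot: [[0.981, 0.196, -0.004], [0.196, -0.981, -0.0], [-0.004, -0.0, -1.0]]
force: [1.2, 0.5, 0.2]
finger_gap: 0.005
```

```bash
python3 to.py "(-.126,-.02,.2)" "(-.126,-.03,.2)"; python3 - <<'E'
from h import *
a=ctrl.camera("scene")[170:340,250:430];b=ctrl.camera("top")[145:305,300:460]
a=cv2.resize(a,None,fx=2.2,fy=2.2,interpolation=3);b=cv2.resize(b,(374,374),interpolation=3)
save(np.hstack([a,b]),"z1.png")
E
```

```text
t 3.1 p [0.5467 0.1007 0.2   ] stand -0.128 -0.1017 yawtool 0.1971 F [1.2 0.5 0.2] gap 0.0
(-.126,-.02,.2) [0.533 0.181 0.2  ] units [ 0.005  -0.2044  0.    ]
(-.126,-.03,.2) [0.535 0.171 0.2  ] units [ 0.005  -0.1794 -0.    ]
```

View pics/z1.png

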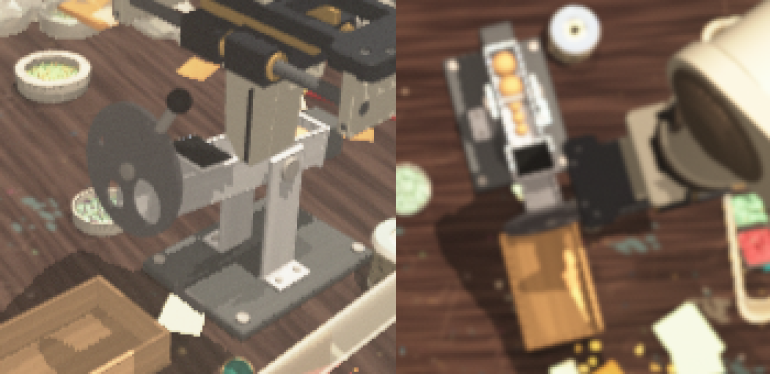

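>>> move_arm(motion=[[[0.005, -0.05, 0], 0, 1], [[0.005, -0.09, 0], 0, 1], [[0.005, -0.11, 0], 0, 1], [[0.005, -0.13, 0], 0, 1], [[0.005, -0.15, 0], 0, 1], [[0.005, -0.16, 0], 0, 1], [[0.005, -0.16, 0], 0, 1]])

```text
clock: 3.9
tcp_pos: [0.5373, 0.1637, 0.2024]
ee_rot: [[0.981, 0.196, 0.0], [0.196, -0.981, -0.002], [0.0, 0.002, -1.0]]
force: [-1.9, -2.2, 4.3]
finger_gap: 0.003
```

```bash
python3 to.py "(-.126,-.02,.2)" "(-.126,-.027,.2)"; python3 - <<'E'
from h import *
a=ctrl.camera("scene")[170:340,250:430];b=ctrl.camera("top")[145:305,300:460]
print(cen("top","dial_knob"))
print(proj("scene",[.528,.2008,.215]))
a=cv2.resize(a,None,fx=2.2,fy=2.2,interpolation=3);b=cv2.resize(b,(374,374),interpolation=3)
save(np.hstack([a,b]),"z2.png")
E
```

```text
t 3.9 p [0.5373 0.1637 0.2024] stand -0.1249 -0.0381 yawtool 0.1968 F [-1.9 -2.2  4.3] gap 0.0
(-.126,-.02,.2) [0.533 0.181 0.2  ] units [-0.0028 -0.0452  0.006 ]
(-.126,-.027,.2) [0.534 0.174 0.2  ] units [-0.0028 -0.0277  0.0061]
None
[313.55618225 202.09610952]
```

View pics/z2.png

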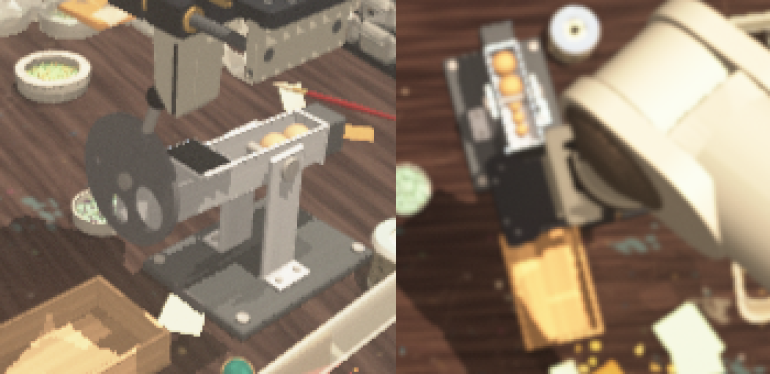

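```bash
cat >> h.py <<'E'
yaw=.197;o=np.array([.6523,.2255,0]);X=np.array([np.cos(yaw),np.sin(yaw),0]);Y=np.array([-X[1],X[0],0])
def knob(a,xp=-.1335):
    l=.072*np.cos(a); return o+(xp+l*.12)*X-.072*np.sin(a)*Y+np.array([0,0,.144+l*.993])
def piv(xp=-.1335): return o+xp*X+np.array([0,0,.144])
E
python3 - <<'E'
from h import *
for a in(.6,.45,.3,.15,0):print(a,proj("scene",knob(a)).round(1),proj("top",knob(a)).round(1))
print(proj("scene",piv()))
E
```

```text
0.6 [333.8 220.8] [386.7 226.3]
0.45 [329.5 214.6] [382.6 226.7]
0.3 [324.8 209.2] [378.1 227.5]
0.15 [319.8 204.7] [373.2 228.4]
0 [314.6 201.4] [368.2 229.6]
[309.30652614 247.34726562]
```

>>> move_arm(motion=[[[0, 0.03, 0], 0, 1], [[0, 0.06, -0.01], 0, 1], [[0, 0.1, -0.02], 0, 1], [[0, 0.1, -0.02], 0, 1], [[0, 0.1, -0.02], 0, 1]])

```text
clock: 4.55
tcp_pos: [0.5455, 0.1242, 0.2092]
ee_rot: [[0.981, 0.194, 0.0], [0.194, -0.981, 0.0], [0.0, -0.0, -1.0]]
force: [0.3, 1.2, -0.9]
finger_gap: 0.006
```

```bash
python3 to.py "(-.126,-.027,.21)"; python3 - <<'E'
from h import *
a=ctrl.camera("scene");print(cen("scene","dial_knob"),cen("scene","bead_small_0_center"))
a=a[170:340,250:430]
a=cv2.resize(a,None,fx=3,fy=3,interpolation=3)
save(a,"z3.png")
E
```

```text
t 4.55 p [0.5455 0.1242 0.2092] stand -0.1245 -0.0785 yawtool 0.1948 F [ 0.3  1.2 -0.9] gap 0.01
(-.126,-.027,.21) [0.534 0.174 0.21 ] units [-0.004  -0.1287 -0.002 ]
(0.82, np.float64(311.35537190082647), np.float64(242.9504132231405), [284.6, 202.1, 49.9, 76.6]) None
```

View pics/z3.png

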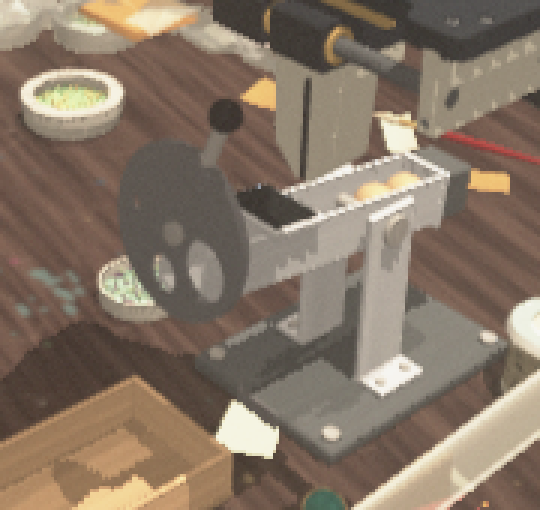

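>>> move_arm(motion=[[[-0.004, 0, 0.033], 0, 1], [[-0.004, -0.05, 0.033], 0, 1], [[-0.004, -0.09, 0.033], 0, 1], [[-0.004, -0.105, 0.025], 0, 1], [[-0.004, -0.118, 0.018], 0, 1], [[-0.004, -0.131, 0.01], 0, 1], [[-0.004, -0.144, 0.002], 0, 1], [[-0.004, -0.15, -0.002], 0, 1]])

```text
clock: 5.5
tcp_pos: [0.5321, 0.184, 0.2105]
ee_rot: [[0.981, 0.196, 0.001], [0.196, -0.981, 0.0], [0.001, -0.0, -1.0]]
force: [0.0, -0.3, 0.7]
finger_gap: -0.0
```

```bash
python3 to.py "(-.126,-.1,.21)"
```

```text
t 5.5 p [0.5321 0.184  0.2105] stand -0.126 -0.0172 yawtool 0.197 F [ 0.  -0.3  0.7] gap -0.0
(-.126,-.1,.21) [0.548 0.103 0.21 ] units [-0.      0.207   0.0013]
```

Low forces. Back off and check.

>>> move_arm(motion=[[[0, 0.06, 0], 0, 1], [[0, 0.15, 0], 0, 1], [[0, 0.15, 0], 0, 1], [[0, 0.15, 0], 0, 1], [[0, 0.15, 0], 0, 1]])

```text
clock: 6.0
tcp_pos: [0.5434, 0.1258, 0.2102]
ee_rot: [[0.98, 0.197, 0.0], [0.197, -0.98, 0.001], [0.0, -0.001, -1.0]]
force: [-0.8, 0.2, 0.4]
finger_gap: 0.003
```

```bash
python3 to.py "(-.126,-.017,.21)"; python3 - <<'E'
from h import *
a=ctrl.camera("scene")
a=a[170:340,250:430]
b=ctrl.camera("top")[145:305,300:420]
a=cv2.resize(a,None,fx=2.6,fy=2.6,interpolation=3);b=cv2.resize(b,(332,442),interpolation=3)
save(np.hstack([a,b]),"z4.png")
E
```

```text
t 6.0 p [0.5434 0.1258 0.2102] stand -0.1263 -0.0765 yawtool 0.1979 F [-0.8  0.2  0.4] gap 0.0
(-.126,-.017,.21) [0.532 0.184 0.21 ] units [ 0.0008 -0.1488  0.0007]
```

View pics/z4.png

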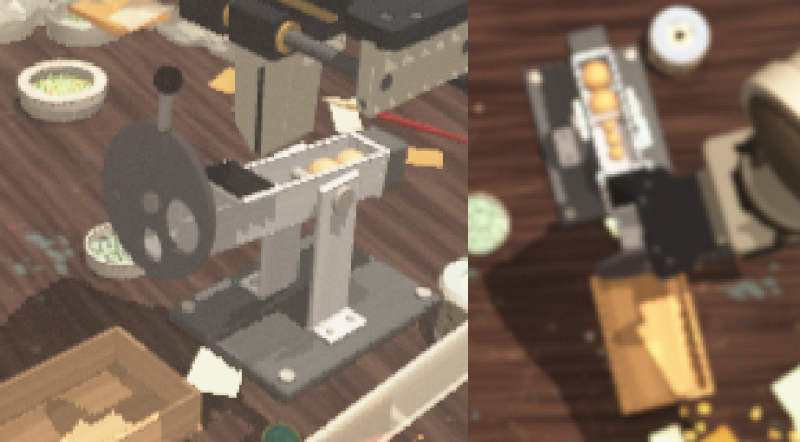

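```bash
python3 to.py "(-.070,-.0765,.21)" "(-.070,0,.21)" "(-.070,0,.142)"; python3 -c "
from h import *
print(np.round(ctrl.get_calibration('wrist')['T_tool_cam'],3))"
```

```text
t 6.1 p [0.5433 0.1262 0.2102] stand -0.1263 -0.0761 yawtool 0.1991 F [ 0.1 -0.6 -1.4] gap 0.01
(-.070,-.0765,.21) [0.599 0.137 0.21 ] units [0.1408 0.0013 0.0005]
(-.070,0,.21) [0.584 0.212 0.21 ] units [ 0.1412 -0.1899  0.0006]
(-.070,0,.142) [0.584 0.212 0.142] units [ 0.1411 -0.1898  0.1706]
[[ 0.001 -0.957 -0.29   0.077]
 [ 1.     0.     0.002 -0.   ]
 [-0.002 -0.29   0.957 -0.158]
 [ 0.     0.     0.     1.   ]]
```

>>> move_arm(motion=[[[0.14, 0, 0], 0, 1], [[0.14, 0, 0], 0, 1], [[0.14, -0.1, 0], 0, 1], [[0.14, -0.19, 0], 0, 1], [[0.14, -0.19, 0.05], 0, 1], [[0.14, -0.19, 0.12], 0, 1], [[0.14, -0.19, 0.165], 0, 1], [[0.14, -0.19, 0.165], 0, 1]])

```text
clock: 6.9
tcp_pos: [0.5816, 0.2097, 0.1411]
ee_rot: [[0.98, 0.197, -0.005], [0.197, -0.98, -0.002], [-0.005, 0.001, -1.0]]
force: [-0.4, -0.4, 0.0]
finger_gap: 0.004
```

```bash
python3 to.py "(-.070,0,.133)" "(-.070,0,.103)"; python3 - <<'E'
from h import *
a=ctrl.camera("scene")[170:340,250:430]; w=ctrl.camera("wrist")
a=cv2.resize(a,None,fx=2,fy=2,interpolation=3);w=cv2.resize(w,None,fx=.68,fy=.85)
save(np.hstack([a,w[:340]]),"z5.png")
E
```

```text
t 6.9 p [0.5816 0.2097 0.1411] stand -0.0724 -0.0017 yawtool 0.1978 F [-0.4 -0.4  0. ] gap 0.0
(-.070,0,.133) [0.584 0.212 0.133] units [ 0.0062 -0.0043  0.0202]
(-.070,0,.103) [0.584 0.212 0.103] units [ 0.0066 -0.0043  0.0952]
```

View pics/z5.png

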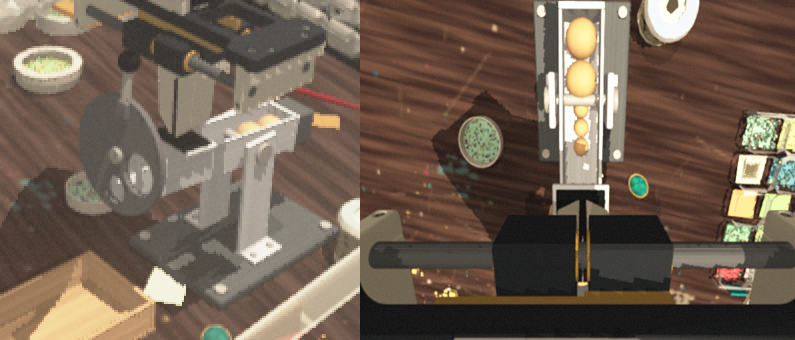

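>>> move_arm(motion=[[[0.006, -0.004, 0.02], 0, 1], [[0.006, -0.004, 0.035], 0, 1], [[0.006, -0.004, 0.05], 0, 1], [[0.006, -0.004, 0.065], 0, 1], [[0.004, -0.004, 0.08], 0, 1], [[0.002, -0.004, 0.09], 0, 1], [[0, -0.004, 0.096], 0, 1], [[0, -0.004, 0.096], 0, 1]])

```text
clock: 7.8
tcp_pos: [0.5821, 0.2123, 0.1064]
ee_rot: [[0.981, 0.196, -0.001], [0.196, -0.981, -0.001], [-0.001, 0.0, -1.0]]
force: [-6.5, -1.6, 8.3]
finger_gap: 0.003
```

```bash
python3 to.py
```

```text
t 7.8 p [0.5821 0.2123 0.1064] stand -0.0714 0.0008 yawtool 0.1977 F [-6.5 -1.6  8.3] gap 0.0
```

>>> move_arm(motion=[[[0, 0, 0.008], 0, 1], [[0, 0, 0.015], 0, 1], [[0, 0, 0.015], 0, 1], [[0, 0, 0.015], 0, 1]])

```text
clock: 8.2
tcp_pos: [0.5823, 0.2124, 0.1034]
ee_rot: [[0.981, 0.196, -0.0], [0.196, -0.981, -0.002], [-0.001, 0.002, -1.0]]
force: [-12.7, -4.9, 27.5]
finger_gap: 0.004
```

```bash
python3 to.py; python3 - <<'E'
from h import *
a=ctrl.camera("scene")[170:370,220:420]; w=ctrl.camera("wrist")
a=cv2.resize(a,None,fx=2,fy=2,interpolation=3);w=cv2.resize(w[:,150:550],None,fx=1,fy=1)
save(np.hstack([a,w[:400]]),"z6.png")
E
```

```text
t 8.2 p [0.5823 0.2124 0.1034] stand -0.0712 0.0008 yawtool 0.1976 F [-12.7  -4.9  27.5] gap 0.0
```

View pics/z6.png

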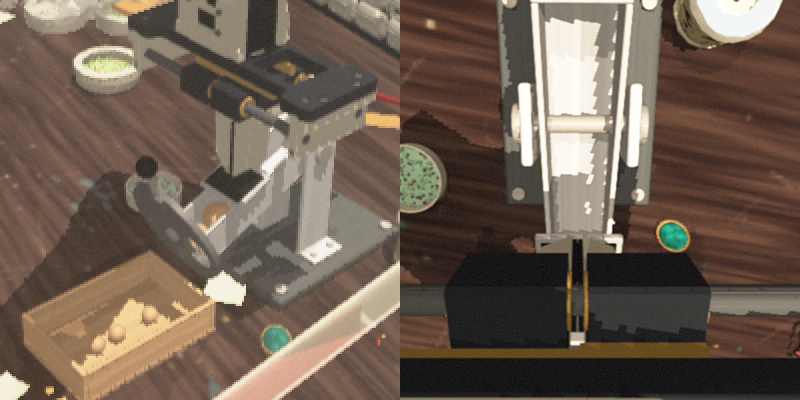

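All three small beads are in the tray, and one big bead shows in the trough behind the dial. The 27 N reading says the trough is at its lower stop. I'll release gently.

>>> move_arm(motion=[[[0, 0, 0], 0, 1], [[0, 0, -0.02], 0, 1], [[0, 0, -0.04], 0, 1], [[0.003, 0, -0.06], 0, 1], [[0.005, 0, -0.08], 0, 1], [[0.005, 0, -0.11], 0, 1], [[0.005, 0, -0.18], 0, 1], [[0.005, 0, -0.28], 0, 1]])

```text
clock: 9.1
tcp_pos: [0.584, 0.2114, 0.2109]
ee_rot: [[0.981, 0.196, -0.004], [0.196, -0.981, -0.001], [-0.004, 0.0, -1.0]]
force: [1.0, 0.5, 0.6]
finger_gap: 0.008
```

>>> move_arm(motion=[[[0, 0, -0.12], 0, 1], [[0, 0, -0.25], 0, 1], [[0, 0, -0.4], 0, 1], [[0.0, 0.3, -0.4], 0, 1], [[0, 0.6, -0.4], 0, 1], [[0, 0.6, -0.4], 0, 1], [[0, 0.6, -0.4], 0, 1], [[0, 0.6, -0.4], 0, 1]])

```text
clock: 9.9
tcp_pos: [0.6325, -0.0269, 0.3722]
ee_rot: [[0.981, 0.193, 0.001], [0.193, -0.981, -0.001], [0.0, 0.001, -1.0]]
force: [0.2, -0.7, -0.4]
finger_gap: 0.007
```

```bash
python3 to.py; python3 - <<'E'
from h import *
a=ctrl.camera("scene")[170:370,220:420]; b=ctrl.camera("top")
for t in("spool","tin","cabochon","tray"):
    r=cen("top",t)
    if r: print(t,r[0],atz("top",r[1],r[2],.01).round(4))
b=b[145:305,290:450]
save(np.hstack([cv2.resize(a,(400,400),interpolation=3),cv2.resize(b,(400,400),interpolation=3)]),"z7.png")
E
```

```text
t 9.9 p [ 0.6325 -0.0269  0.3722] stand -0.0688 -0.2437 yawtool 0.1946 F [ 0.2 -0.7 -0.4] gap 0.01
spool 0.62 [0.7361 0.1506 0.01  ]
tin 0.52 [0.575  0.3428 0.01  ]
cabochon 0.43 [0.5654 0.1337 0.01  ]
tray 0.81 [0.4645 0.1942 0.01  ]
```

View pics/z7.png

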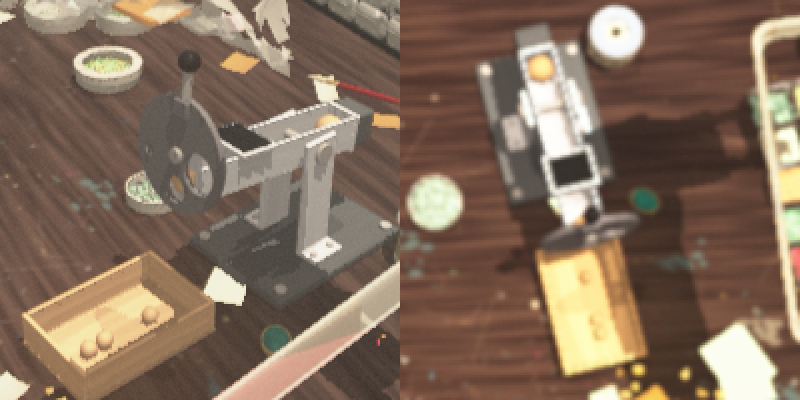

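>>> move_arm(motion=[[[0, 0, 0], 0, 1], [[0, 0, 0], 0, 1], [[0, 0, 0], 0, 1], [[0, 0, 0], 0, 1], [[0, 0, 0], 0, 1], [[0, 0, 0], 0, 1], [[0, 0, 0], 0, 1], [[0, 0, 0], 0, 1]])

```text
clock: 11.0
tcp_pos: [0.6323, -0.0232, 0.3716]
ee_rot: [[0.981, 0.196, 0.0], [0.196, -0.981, -0.0], [0.0, 0.0, -1.0]]
force: [-0.1, 0.0, -0.7]
finger_gap: 0.001
```

```bash
python3 to.py; python3 - <<'E'
from h import *
a=ctrl.camera("scene")[180:310,270:400]; b=ctrl.camera("top")[150:270,310:430]
for n in("scene","top"):
  for k in("bead_big_0_center","bead_small_0_center"): print(n,k,[(r["conf"],r["extent"]) for r in ctrl.cut_out(n,k)])
save(np.hstack([cv2.resize(a,(400,400),interpolation=3),cv2.resize(b,(400,400),interpolation=3)]),"z8.png")
E
```

```text
t 11.0 p [ 0.6323 -0.0232  0.3716] stand -0.0683 -0.24 yawtool 0.197 F [-0.1  0.  -0.7] gap 0.0
scene bead_big_0_center [(0.63, [379.6, 227.1, 13.0, 4.9])]
scene bead_small_0_center []
top bead_big_0_center [(0.58, [340.3, 165.4, 12.9, 12.0])]
top bead_small_0_center []
```

View pics/z8.png

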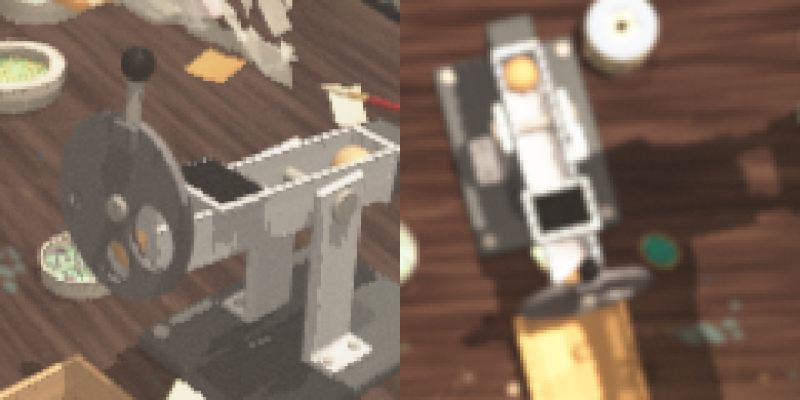

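```bash
python3 -c "
from cell import ctrl
print(ctrl.hand_in())"
```

```text
the job is handed in; nothing more can be done
None
```

The job is done and handed in at about 11 s. The three small beads are in the tray, and both big beads are still in the trough.

- **Dial:** I pushed the knob from its right side until the lever stood up. The last measurement put it within about 0.05 rad of upright. My first push tipped the trough slightly (about 4 N on the tool), but no beads came out. I backed off and finished with a rising push.
- **Pad:** I pressed it to the lower stop; the force rose from 8 to 27 N there. Three beads showed in the tray before I let go. The trough then rocked back and the arm moved clear.
- **Big beads:** one rolled back to the counterweight end. The other stayed at the dial end, visible through the dial's holes. It looked unchanged about 1 s later, and I left it there. The detector found only the first bead; the second I saw only in the pictures.
- **Bystanders:** the spool, tin and tray measured within about 1 mm of where they started. The cabochon read about 3 mm different, at low confidence. I put that down to measurement noise, since nothing came near it.

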